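# Fit a hose tee into a clamped valve line and open the gate valve

### The job

Take the brass hose tee out of its wooden block, stand its stem in the brass port of the valve line held in the vice, and screw it in clockwise until it stiffens, stopping when its two barbs stand square across the pipe, in line with the white marks on the port; do not force it further. Then open the red handwheel (counter-clockwise) until you feel its stop, back it off a quarter turn, and let go. Leave the steel nipple, the tape roll and the spanner where they are.

Things in the scene. Friction and masses are not known exactly. Their poses are not given: they have to be found in the camera images.
- manifold: Blue bench vice (150 x 100 mm, jaws 85 mm high), fixed, clamping a valve line. Origin: on the bench under the jaws' middle. The pipe (axis 65 mm high) runs along its y; at y = -95 mm the upright brass port, at y = +95 mm the valve with the red handwheel. Its x is square across the pipe: the vice's handle points to -x (110 mm out), the two white marks lie on the port's +x and -x sides.
- port_mouth (a point): Centre of the open top of the brass port, 100 mm above the bench; axes as manifold, z up. Round, 46 mm outside, bore 29 mm. In the bore, 23 mm down (sleeve at 0), is the floor of the turning thread sleeve.
- sleeve_floor (a point): Centre of the sleeve's dark floor in the port, turning with it. Its x is the line of two opposite yellow teeth on it, 8 mm tall, 5 mm wide, 8.5 to 13.5 mm from the axis. The tee's lugs drop between the teeth; turned clockwise they meet them when the tee's x is 0.63 rad counter-clockwise of this x (mod half a turn). Lugs that land on the teeth (stem 15 mm deep, not 23) drop in once turned clockwise.
- sleeve (a joint): Turn of the sleeve, rad, growing clockwise from above; starts 0 to 0.5. Once the lugs meet the teeth, tee and sleeve turn together and sink 1.5 mm per rad. At 3.0 the barbs are square across the pipe. Turning takes 0.16 N m at first, rising evenly from 2.6 on to about 0.27 at 3.0 and 0.37 at 3.35: beyond that it is forced. It stays where it is left up to about 3.15.
- tee: Brass hose tee, about 200 g, 64 mm tall. Origin: centre of the stem's lower end; z up; x along its two barbs (same after half a turn). Stem: two lugs along x (23 mm across, 6 mm wide, lowest 9 mm), from there a cone to z = 17 and a shoulder 26 mm in diameter up to z = 29, a collar 34 mm in diameter to z = 33. Barbs 16 mm thick, axis at z = 48, tips 46 mm from the centre. Screwed in, the collar is about 2 mm above the port.
- tee_grip (a point): Grip point in the tee's block, 54 mm above the stem's end, axes as tee. The block is 32 mm along x, 20 mm along y, from z = 33 to 64 of the tee: pinch it across y. At the start the tee stands upright, collar on a wooden block (80 x 80 x 38 mm, 28 mm hole) left or right of the vice; lift it straight out by 35 mm or more.
- handwheel (a joint): Turn of the red handwheel, rad, growing counter-clockwise from above (opening); starts 3.5 to 6, hard stop at 12.5. Turning takes about 0.1 N m; it stays where it is left.
- wheel_axis (a point): Point on the upright axis of the handwheel at the height of the crank's grip point, 167 mm above the bench. The wheel's rim is 102 mm across, its top 139 mm above the bench.
- crank_grip (a point): Grip point of the black upright crank handle on the wheel: a freely spinning pin 16 mm in diameter, 42 mm tall (140 to 182 mm above the bench), 42 mm from the wheel's axis. This point lies 15 mm below its top. Pinch it from above and carry it round in a circle.
- nipple: Straight steel hose nipple, 75 mm tall with one upright barb, standing in the other wooden block. Origin: lower end of its stem, z up. Leave alone.
- tape_roll: White roll of thread tape lying flat, 56 mm across, 18 mm high, origin centre of its underside. Between the vice and the robot. Leave alone.
- spanner: Steel spanner, 180 mm long, lying flat beyond the vice; origin at its middle on the bench, x along it. Leave alone.
Mind the look-alikes: they are no part of the job. What is shaped like the tee but pink is not meant.

How it is judged:
On the way, in this order (a step that is already met when the one before it is completed fails the run):
1. the tee's stem stands down in the port, between the sleeve's teeth (horizontal distance between tee and port_mouth below 0.004 m and angle between tee's own z axis and vertical below 0.12 rad and z of tee in the frame of port_mouth below -0.02 m), for 0.1 s.
2. the tee is screwed in until stiff, barbs square across the pipe (horizontal distance between tee and port_mouth below 0.004 m and angle between tee's own z axis and vertical below 0.12 rad and value of joint sleeve between 2.78 and 3.22 rad and angle between the x axis of tee and the x axis of manifold, either way round below 0.16 rad and z of tee in the frame of port_mouth below -0.0245 m), for 0.3 s.
3. the handwheel is opened to its stop (value of joint handwheel above 12.42 rad), for 0.1 s.
4. the handwheel is backed off a quarter turn (value of joint handwheel between 10.58 and 11.28 rad), for 0.2 s.
At the end, for the whole second after the job is handed in: Tee upright in the port (axis within 4 mm, tilt under 0.12 rad, stem end over 24.5 mm below the mouth), sleeve at 2.78 to 3.22 rad, barbs within 0.16 rad of square across the pipe; handwheel at rest 1.57 rad (within 0.35) back from its open stop (all of step 2 and all of step 4 and linear speed of tee below 0.02 m/s and velocity of joint handwheel between -0.05 and 0.05 rad/s); the robot touches nothing.
It fails at once if the tee is forced on past its stopping angle (value of joint sleeve above 3.35 rad).
It fails at once if the steel nipple is disturbed (distance of nipple from where it was at the start of the episode above 0.03 m).
It fails at once if the tape roll is disturbed (distance of tape_roll from where it was at the start of the episode above 0.03 m).
It fails at once if the spanner is disturbed (distance of spanner from where it was at the start of the episode above 0.03 m).
It also fails if it takes over 72 s, if anything falls off the work surface, if the arm or the gripper's body presses on something with over 40 N, if the wrist force passes 120 N, or if a joint passes its speed limit or range.

### The arm

A 7-joint arm with a two-finger parallel gripper is mounted at the origin on the work surface. World frame = base frame: x ahead of the robot, y to its left, z up, the work surface at z = 0. Lengths are in m, angles in rad, forces in N, time in s.
With the tool pointing down it reaches from about 0.4 to 0.875 m from the base axis. Payload 6.5 kg.
Tool frame: the origin (TCP) lies at the very end of the fingers, on their centre line; the grasp point (between the pads) lies 19 mm behind it; z points along the fingers, y is the direction in which the jaws open and shut (so a half turn about z gives the same grasp; the last joint's range is limited). The gripper opens to 88 mm and grips with 3 to 60 N. Pads are 18 mm wide; open, the fingers measure 123 mm over their backs; the gripper's body (75 mm by 187 mm) begins 45 mm behind the grasp point.
Start: joints at [-1.302, 0.536, -0.004, 1.538, 0.003, 1.067, -0.071], TCP at [0.214, 0.614, 0.239] pointing down, gripper open.
Joint ranges: [-2.7, 2.7], [-0.37, 2.16], [-1.27, 1.26], [0.24, 2.4], [-1.31, 4.45], [0.19, 1.91], [-2.76, 2.76]. Speed limits (rad/s): [2.39, 2.39, 3.14, 3.14, 3.14, 3.14, 3.14].

### API

Orientations are given as a unit quaternion [x, y, z, w].
In Python, from station import robot, hand, solver, sensors, optics, nets gives the robot as it stands. Calls block until the motion is done:
- robot.move_ptp(position, orientation): joint-space move of the TCP to a pose.
- robot.move_linear(position, frame=None, velocity=0.15): straight line of the TCP; frame=None keeps the orientation; velocity is the mean speed in m/s.
- robot.set_joints(angles): joint-space move.
- hand.gripper_open() and hand.close(newtons=None): open the fingers fully, or close them until they stop; newtons is the grip in N (None keeps the last).
- robot.dwell(seconds).
- solver.solve_ik(position, orientation): joint angles nearest the present ones, or None.
- sensors.state(): the state.
- optics.read_camera(name): name is "side" or "top"; returns a dict with "pixels" (400x640x3 uint8, red, green, blue), "vertical_fov" (degrees; the focal length in pixels is half the picture's height over the tangent of half this angle, whatever the lens; pixels are square), "cx", "cy" (the principal point, pixels), "xyz" and "rotation" of the camera in the world. Camera axes: x right, y up, looking along -z (the intrinsics and any distortion apply to the point x, -y, -z); pixel columns grow to the right and rows downward; lengths in m; the calibration is good to about 2 mm. A picture is of the moment at which its call begins. There is no depth.
A pose or a line that the arm cannot do raises robot.PlanningError and nothing moves.
- robot.job_done(): hands the job in, once; it reports no verdict.
Trained networks look in a picture, given as the dict that the camera call returned (one of the last four; its "shot" number tells which), for a name from the list of things; names that differ only in an ending like _2 or _b are one class to them, and where a whole thing is asked for, a point or a joint stands for the part that bears it (a point fixed in the world has none). Each returns a list of dicts, best first, with "conf" (0 to 1); they miss things now and then, are a little off and sometimes report something else, mostly with a low value. They report only what shows in the picture. A call takes as long as a camera call. They do not tell look-alikes from the thing itself.
- nets.trace(picture, target): "pixels" (400x640 bool, what is visible of it) and "uv" ([column, row] in pixels, amid what is visible of it).
The state is a dict: "time_s": time; "joint_positions": joint angles; "dq": joint speeds; "joint_torque": joint torques, N m; "position": TCP position; "orientation": TCP orientation; "wrist_force": force on the tool from outside, world axes, zero at the start; "wrist_torque": the same for the moment, N m; "finger_gap": opening from 0.0 (shut) to 1.0 (fully open).
Only numpy, scipy, OpenCV 4.12 (cv2) and the standard library are available. Lean on these libraries where they do the work, as an engineer would, in place of code of your own. Each camera call takes 0.05 s, during which the arm holds its last target.

## Working session

There is one attempt and no reset: what is moved stays moved. The work goes in short steps, each a Python script; the robot and the scene stay as the last script left them, time stands still between calls to the robot, and variables do not carry over. Pictures are saved under pics/ and viewed, and the job is handed in when it is done.

```bash
ls; mkdir -p pics; python3 - <<'E'
from station import robot, hand, solver, sensors, optics, nets
import cv2
s=sensors.state(); print(s)
for n in ("side","top"):
    p=optics.read_camera(n); print(n,{k:v for k,v in p.items() if k!='pixels'})
    cv2.imwrite(f'pics/{n}0.png',p['pixels'][:,:,::-1])
E
```

```text
pics
{'time_s': 0.0, 'joint_positions': array([-1.30215774,  0.53722418, -0.00441384,  1.53884596,  0.00260195,
        1.0673109 , -0.07119779]), 'dq': array([-0.00087111, -0.00083281, -0.00083336,  0.00103497,  0.0005368 ,
       -0.0002743 ,  0.00132453]), 'joint_torque': array([-5.72435365e-04, -5.70980108e+01,  9.90157463e-01, -2.51597106e+01,
       -5.62255376e-02,  1.81203336e-02,  1.41510768e-04]), 'position': array([0.2134299 , 0.61330934, 0.23781232]), 'orientation': array([ 1.66611727e-01,  9.86022179e-01, -8.88093504e-04, -7.66379045e-05]), 'wrist_force': array([-0.06940198, -0.78360655,  0.52862048]), 'wrist_torque': array([-0.02822991, -0.0258324 , -0.00198164]), 'finger_gap': 1.0051045570019919}
side {'vertical_fov': 54.29061798901635, 'cx': 320.4338772897489, 'cy': 198.1264886135168, 'xyz': array([0.51997116, 0.58108201, 0.87105626]), 'rotation': array([-0.01821965,  0.34321166,  0.93618251, -0.07372994]), 'shot': 1}
top {'vertical_fov': 43.403882328795795, 'cx': 319.6721045583964, 'cy': 191.55156373008327, 'xyz': array([ 0.38298055, -0.07122864,  1.4910301 ]), 'rotation': array([ 0.0499399 , -0.05413354, -0.69875368,  0.71156086]), 'shot': 2}
```

View pics/side0.png

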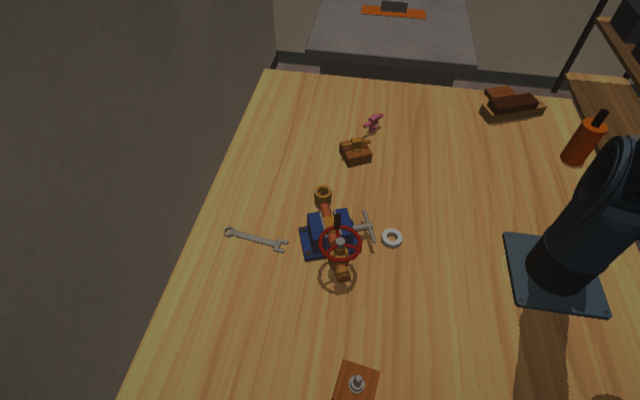

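View pics/top0.png

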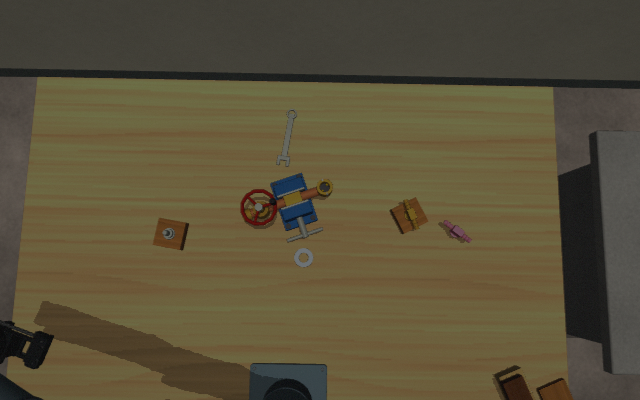

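```bash
cat > h.py <<'E'
import numpy as np, cv2
from scipy.spatial.transform import Rotation as R
from station import robot, hand, solver, sensors, optics, nets
def F(p): return 200/np.tan(np.radians(p['vertical_fov'])/2)
def proj(p,X):
    X=np.atleast_2d(X); c=R.from_quat(p['rotation']).inv().apply(X-p['xyz'])
    f=F(p); return np.c_[p['cx']+f*c[:,0]/-c[:,2], p['cy']-f*c[:,1]/-c[:,2]]
def ray(p,uv):
    f=F(p); d=np.array([(uv[0]-p['cx'])/f,-(uv[1]-p['cy'])/f,-1.]); return R.from_quat(p['rotation']).apply(d)
def onz(p,uv,z):
    d=ray(p,uv); return p['xyz']+d*(z-p['xyz'][2])/d[2]
def crop(p,c,w,s,name,pts=None):
    c0,r0=int(c[0]-w/2),int(c[1]-w*3/8); c0=max(c0,0); r0=max(r0,0)
    im=p['pixels'][r0:r0+int(w*.75),c0:c0+w,::-1].astype(float)
    im=np.clip(im*1.7,0,255).astype(np.uint8)
    im=cv2.resize(im,None,fx=s,fy=s,interpolation=cv2.INTER_CUBIC)
    if pts is not None:
        for u in pts:
            q=((np.array(u)-[c0,r0]+.5)*s).astype(int); cv2.circle(im,tuple(int(a) for a in q),2,(255,0,255),-1)
    cv2.imwrite('pics/'+name+'.png',im); print(name,'origin',c0,r0,'scale',s)
E
python3 - <<'E'
from h import *
import pickle
S=optics.read_camera('side');T=optics.read_camera('top')
pickle.dump((S,T),open('st.pkl','wb'))
for n in ['tee','tee_grip','manifold','handwheel','crank_grip','nipple','tape_roll','spanner','sleeve']:
    for nm,p in(('S',S),('T',T)):
        try:
            for r in nets.trace(p,n)[:2]: print(n,nm,round(r['conf'],2),np.round(r['uv'],1),r['pixels'].sum())
        except Exception as e: print(n,nm,e)
crop(S,(335,225),120,6,'sman'); crop(S,(355,150),60,12,'stee'); crop(T,(290,205),120,6,'tman'); crop(T,(412,215),60,12,'ttee')
E
```

```text
tee S 0.61 [357.1 143.2] 209
tee S 0.59 [371.4 123.1] 140
tee T 0.79 [456.9 230.8] 186
tee T 0.65 [410.4 213.7] 192
tee_grip S 0.73 [356.5 145.6] 239
tee_grip S 0.66 [376.3 120. ] 182
tee_grip T 0.79 [410.9 213.2] 225
tee_grip T 0.56 [452.8 231.4] 237
manifold S 0.79 [330.9 234.9] 3556
manifold T 0.96 [289.2 203. ] 3094
manifold T 0.46 [301.7 252.8] 224
handwheel S 0.91 [336.8 246.1] 801
handwheel T 0.79 [261. 204.] 620
crank_grip S 0.45 [334.4 221.6] 96
crank_grip T 0.68 [326.4 184.6] 52
nipple S 0.67 [356.5 387. ] 237
nipple T 0.52 [167.8 231.9] 122
tape_roll S 0.58 [387.7 243.4] 284
tape_roll T 0.7 [304.  261.8] 192
tape_roll T 0.26 [290.  202.1] 3142
spanner S 0.56 [257.7 237.3] 421
spanner T 0.73 [289.3 204.8] 3032
spanner T 0.67 [286.2 139. ] 425
sleeve S 0.21 [327.2 234.5] 3627
sman origin 275 180 scale 6
stee origin 325 127 scale 12
tman origin 230 160 scale 6
ttee origin 382 192 scale 12
```

```bash
python3 - <<'E'
import cv2,numpy as np
a=[cv2.imread(f'pics/{n}.png') for n in('sman','stee','tman','ttee')]
a=[cv2.resize(x,(400,300)) for x in a]
cv2.imwrite('pics/all1.png',np.vstack([np.hstack(a[:2]),np.hstack(a[2:])]))
E
```

```text
(no output)
```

View pics/sman.png

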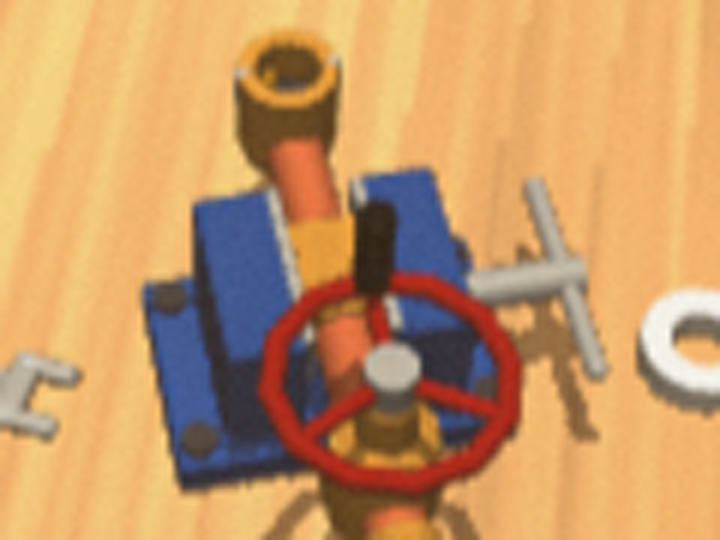

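View pics/tman.png

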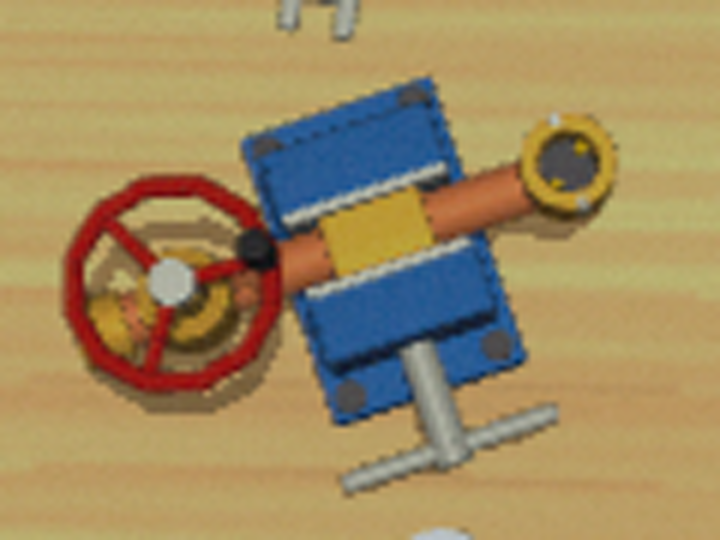

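View pics/all1.png

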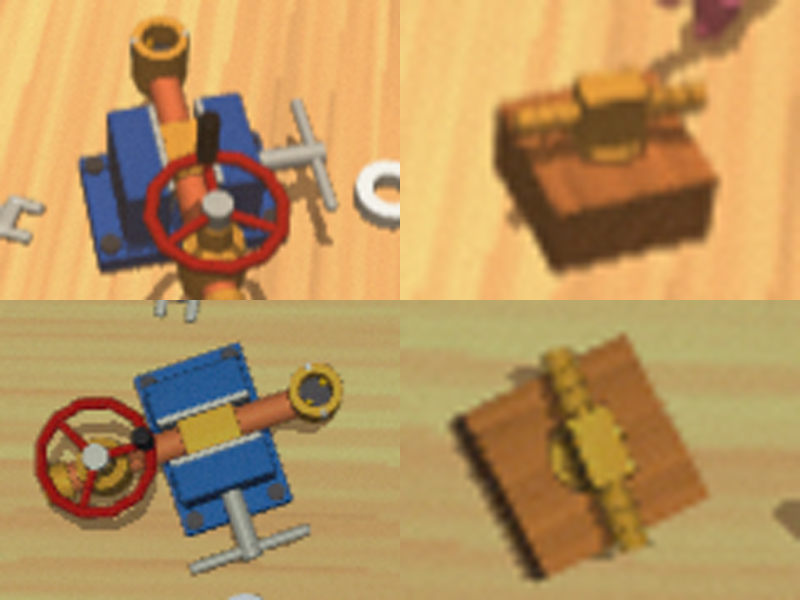

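```bash
cat > fit.py <<'E'
from h import *
import pickle
from scipy.optimize import least_squares
S,T=pickle.load(open('st.pkl','rb'))
def px(x,y,o,s): return np.array([x/s+o[0]-.5,y/s+o[1]-.5])
st=lambda x,y:px(x,y,(230,160),6); ss=lambda x,y:px(x,y,(275,180),6)
pt,ps=st(568,165),ss(288,68)
wt,ws=st(172.5,283),ss(390,382)
print('port',onz(T,pt,.1),onz(S,ps,.1)); print('wheel',onz(T,wt,.133),onz(S,ws,.133))
print('marks',onz(T,st(555,120),.1),onz(T,st(584,206),.1))
print('handle tip(-x)',onz(T,st(452,455),.065))
A,B=onz(T,st(581,147),.085),onz(T,st(557,184),.085)
d=A-B; print('teeth',A,B,np.hypot(*d[:2]),np.degrees(np.arctan2(d[1],d[0])))
print('crank top',onz(T,st(257,247),.182),onz(S,ss(376,210),.18))
E
python3 fit.py
```

```text
port [ 0.60259391 -0.09003779  0.1       ] [ 0.60392553 -0.09069043  0.1       ]
wheel [0.53992765 0.08863789 0.133     ] [0.5392837  0.08729922 0.133     ]
marks [ 0.62379983 -0.08360534  0.1       ] [ 0.58338964 -0.09781101  0.1       ]
handle tip(-x) [ 0.46856455 -0.03803104  0.065     ]
teeth [ 0.61368647 -0.09624256  0.085     ] [ 0.59579441 -0.08520096  0.085     ] 0.021024816944086904 -31.67969044689208
crank top [0.55078858 0.04650827 0.182     ] [0.55237771 0.04340505 0.18      ]
```

```bash
python3 - <<'E'
from h import *
import pickle
S,T=pickle.load(open('st.pkl','rb'))
crop(T,(325,187),28,26,'tport');crop(S,(323,193),28,26,'sport')
a=cv2.imread('pics/tport.png');b=cv2.imread('pics/sport.png')
cv2.imwrite('pics/ports.png',np.vstack([cv2.resize(a,(533,300+0)),cv2.resize(b,(533,300))]) if 0 else cv2.resize(np.vstack([a,b]),(532,600-0)) if 0 else np.hstack([cv2.resize(a,(400,300)),cv2.resize(b,(400,300))]))
E
```

```text
tport origin 311 176 scale 26
sport origin 309 182 scale 26
```

View pics/tport.png

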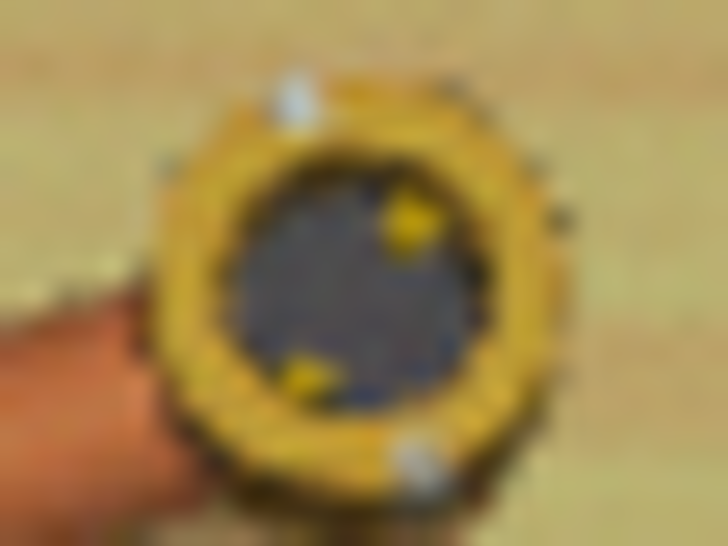

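View pics/sport.png

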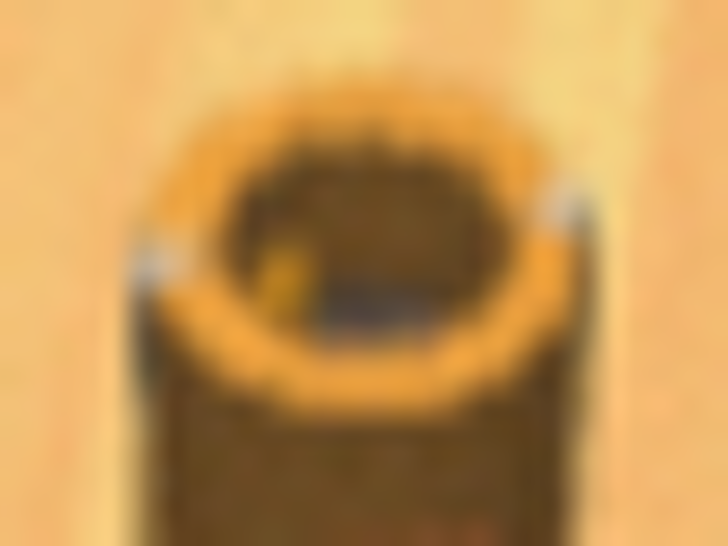

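View pics/ttee.png

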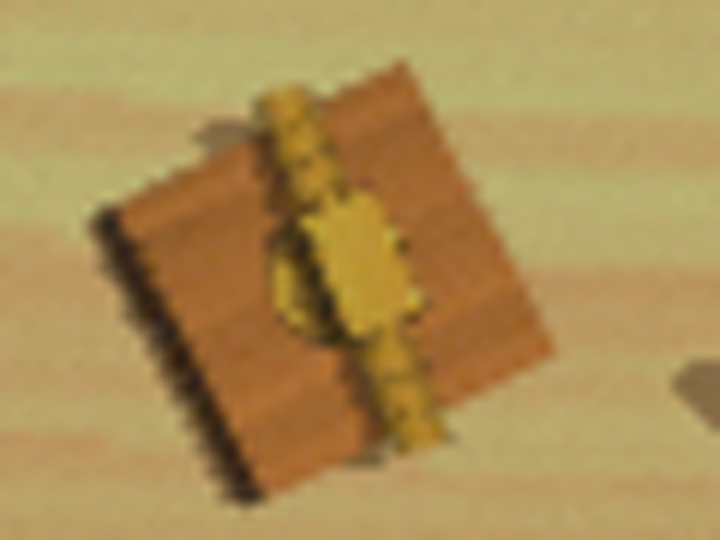

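View pics/stee.png

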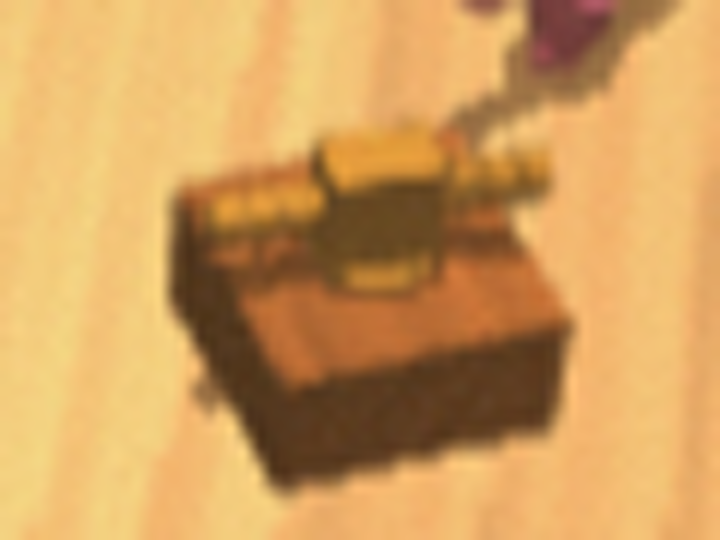

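```bash
cat >> fit.py <<'E'
print('----')
tp=lambda x,y:px(x,y,(311,176),26); sp=lambda x,y:px(x,y,(309,182),26)
P1=onz(T,tp(358,283),.1);P2=onz(S,sp(363,242),.1);print('port',P1,P2)
port=(P1+P2)/2
a,b=onz(T,tp(297,102),.1),onz(T,tp(420,465),.1); d=a-b;print('marks yawT',np.arctan2(d[1],d[0]),np.hypot(*d[:2]))
a,b=onz(S,sp(160,262),.1),onz(S,sp(562,205),.1); d=a-b;print('marks yawS',np.arctan2(d[1],d[0]),np.hypot(*d[:2]))
a,b=onz(T,tp(412,220),.085),onz(T,tp(308,380),.085); d=a-b;print('teeth',a,b,np.arctan2(d[1],d[0]),np.hypot(*d[:2]))
q=onz(S,sp(290,275),.083)-port;print('tooth S',np.arctan2(q[1],q[0]),np.hypot(*q[:2]))
tt=lambda x,y:px(x,y,(382,192),12); te=lambda x,y:px(x,y,(325,127),12)
print('tee top',onz(T,tt(361,263),.073),onz(S,te(381,160),.073))
a,b=onz(T,tt(286,100),.057),onz(T,tt(418,440),.057);d=a-b;print('barbs T',(a+b)/2,np.arctan2(d[1],d[0]),np.hypot(*d[:2]))
a,b=onz(S,te(210,214),.057),onz(S,te(548,168),.057);d=a-b;print('barbs S',(a+b)/2,np.arctan2(d[1],d[0]),np.hypot(*d[:2]))
c=np.array([onz(T,tt(*k),.038) for k in((405,62),(555,350),(265,495),(115,215))]);print('block',c.mean(0),c)
c=np.array([onz(S,te(*k),.038) for k in((180,190),(288,390),(570,320))]);print('blockS',(c[0]+c[2])/2)
E
python3 fit.py | sed -n '/----/,$p'
```

```text
----
port [ 0.60434514 -0.09029676  0.1       ] [ 0.60403855 -0.09076248  0.1       ]
marks yawT 0.33950759837989997 0.04174989313572448
marks yawS 0.3515184013452478 0.04156182006678852
teeth [ 0.61379763 -0.09627717  0.085     ] [ 0.59594184 -0.08523476  0.085     ] -0.553855115764784 0.02099438403727498
tooth S -0.8342448490177772 0.012592224359748477
tee top [ 0.53562471 -0.33972864  0.073     ] [ 0.53522442 -0.33751865  0.073     ]
barbs T [ 0.53579083 -0.34052483  0.057     ] 0.3636637704034444 0.08678090144033068
barbs S [ 0.53469482 -0.34390014  0.057     ] 0.36605960623874967 0.09108223210873498
block [ 0.53517002 -0.3400206   0.038     ] [[ 0.58878159 -0.35753999  0.038     ]
 [ 0.51910991 -0.39314458  0.038     ]
 [ 0.48279541 -0.32267709  0.038     ]
 [ 0.54999319 -0.28672074  0.038     ]]
blockS [ 0.534658  -0.3404752  0.038    ]
```

```bash
cat >> h.py <<'E'
PORT=np.array([.6042,-.0905]);MY=0.343;TEE=np.array([.5353,-.340]);TY=.365;WH=np.array([.6042,-.0905])+.19*np.array([-np.sin(.343),np.cos(.343)])
def Q(a): return np.array([np.cos(a/2),np.sin(a/2),0,0])
def st(t=''):
    s=sensors.state(); o=s['orientation']; print(t,'t%.2f'%s['time_s'],'p',np.round(s['position'],4),'a%.3f'%(2*np.arctan2(o[1],o[0])),'j',np.round(s['joint_positions'],2),'F',np.round(s['wrist_force'],1),'M',np.round(s['wrist_torque'],2),'g%.3f'%s['finger_gap']); return s
E
python3 - <<'E'
from h import *
print(WH)
for nm,xy,z,A in (('tee',TEE,.3,[TY,TY+np.pi,TY-np.pi]),('port',PORT,.2,[.68-2*np.pi,.68-np.pi,.68,.68+np.pi,.343,.343-np.pi,-2.8+2*np.pi]),('wheel',WH,.2,[0,np.pi/2,np.pi,-np.pi/2])):
    for a in A:
        q=solver.solve_ik([*xy,z],Q(a)); print(nm,round(a,2),None if q is None else np.round(q,2))
E
```

```text
[0.54030037 0.08843249]
tee 0.36 [-0.04  0.56  0.8   1.55 -0.42  1.21 -0.37]
tee 3.51 [ 0.98  0.55 -0.72  1.48  0.37  1.25  2.15]
tee -2.78 [ 0.98  0.55 -0.72  1.48  0.37  1.25  2.15]
port -5.6 [-0.43  0.61  0.73  1.71 -0.47  1.   -0.42]
port -2.46 [-0.1   0.52  0.24  1.69 -0.15  0.95  2.45]
port 0.68 [-0.43  0.61  0.73  1.71 -0.47  1.   -0.42]
port 3.82 [-0.1   0.52  0.24  1.69 -0.15  0.95  2.45]
port 0.34 [-0.46  0.63  0.77  1.71 -0.5   1.01 -0.73]
port -2.8 [-0.18  0.53  0.36  1.7  -0.22  0.95  2.17]
port 3.48 [-0.18  0.53  0.36  1.7  -0.22  0.95  2.17]
wheel 0 [-0.8   0.5   0.74  1.88 -0.41  0.92 -1.44]
wheel 1.57 [-0.62  0.44  0.49  1.87 -0.26  0.89 -0.01]
wheel 3.14 [-0.41  0.41  0.21  1.86 -0.11  0.88  1.43]
wheel -1.57 [ 0.52  0.66 -1.07  1.81  0.65  1.08  2.35]
```

```bash
python3 - <<'E'
from h import *
robot.move_ptp([.30,.55,.34],Q(2.81)); 
robot.move_ptp([*TEE,.22],Q(TY+np.pi)); st('above')
S=optics.read_camera('side');T=optics.read_camera('top')
crop(S,(350,130),120,6,'s1'); crop(T,(420,205),120,6,'t1')
E
```

```text
above t4.98 p [ 0.5359 -0.339   0.2201] a3.508 j [ 0.87  0.59 -0.54  1.58  0.33  1.07  2.17] F [ 0.2  0.1 -0.4] M [ 0.09 -0.    0.03] g1.001
s1 origin 290 85 scale 6
t1 origin 360 160 scale 6
```

View pics/s1.png

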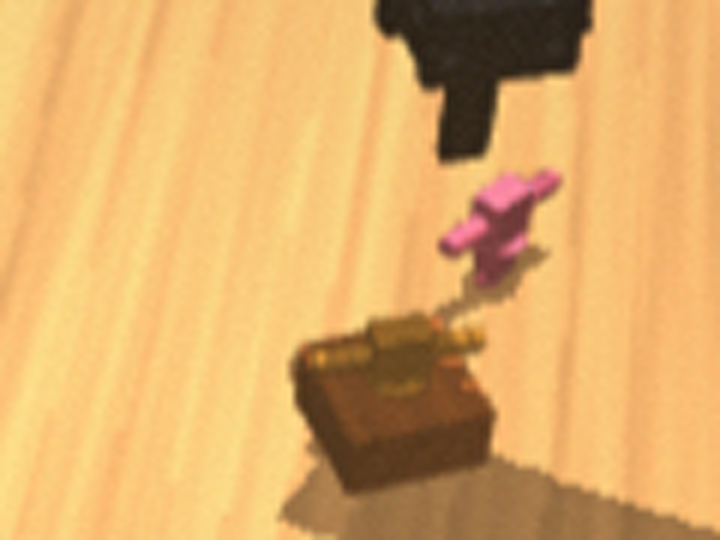

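View pics/t1.png

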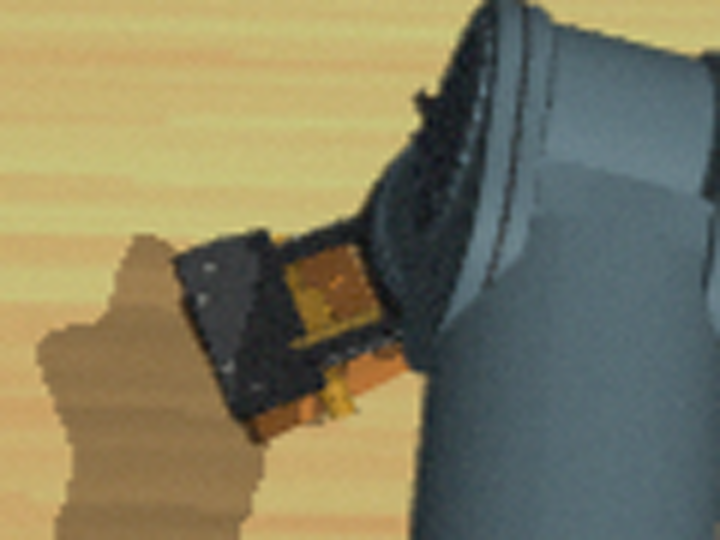

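```bash
python3 - <<'E'
from h import *
robot.move_linear([*TEE,.10],velocity=.15); st()
robot.move_linear([*TEE,.0445],velocity=.06); st('down')
hand.close(40); st('closed')
robot.move_linear([*TEE,.0645],velocity=.05); st('up')
robot.move_linear([*TEE,.16],velocity=.12); st('up')
S=optics.read_camera('side');T=optics.read_camera('top')
crop(S,(355,130),80,9,'s2'); crop(T,(420,205),80,9,'t2')
E
```

```text
t6.03 p [ 0.5361 -0.3402  0.101 ] a3.507 j [ 0.83  0.73 -0.48  1.65  0.42  0.86  2.11] F [ 0.5 -0.4  1. ] M [0.02 0.01 0.01] g1.001
down t7.11 p [ 0.5356 -0.3401  0.0449] a3.507 j [ 0.8   0.81 -0.45  1.67  0.46  0.78  2.08] F [-0.9 -0.5  0.9] M [ 0.04  0.03 -0.04] g1.001
closed t8.14 p [ 0.5356 -0.341   0.0447] a3.506 j [ 0.8   0.81 -0.45  1.67  0.46  0.77  2.08] F [ 1.1 -2.9  0.6] M [-0.58 -0.27 -0.  ] g0.221
up t8.69 p [ 0.5349 -0.3393  0.0642] a3.507 j [ 0.81  0.78 -0.46  1.66  0.45  0.81  2.09] F [ 0.7 -0.8 -2.1] M [0.09 0.04 0.04] g0.223
up t9.64 p [ 0.5347 -0.3398  0.1591] a3.507 j [ 0.85  0.66 -0.52  1.62  0.38  0.96  2.14] F [ 0.1  0.  -2.2] M [ 0.04 -0.02  0.02] g0.226
s2 origin 315 100 scale 9
t2 origin 380 175 scale 9
```

View pics/s2.png

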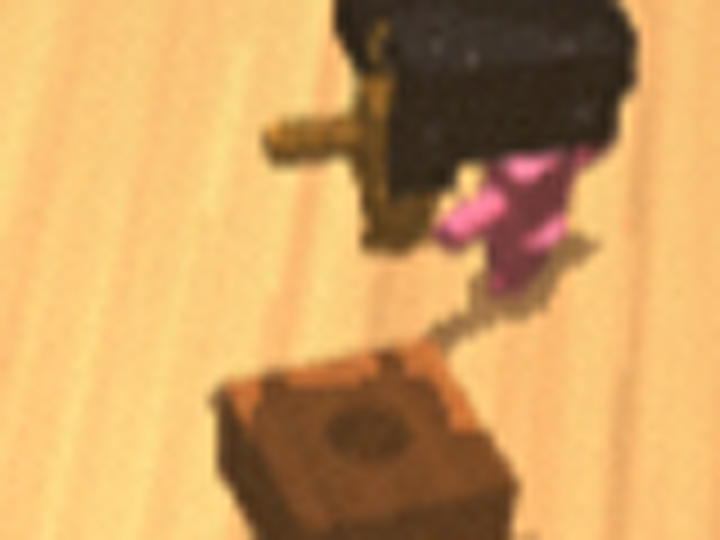

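```bash
python3 - <<'E'
from h import *
robot.move_linear([*TEE,.22],velocity=.2)
robot.move_ptp([*PORT,.22],Q(.68+np.pi)); st('over')
robot.move_linear([*PORT,.17],velocity=.15);robot.dwell(.3); st('over')
S=optics.read_camera('side');T=optics.read_camera('top')
crop(S,(325,190),80,9,'s3'); crop(T,(325,187),80,9,'t3')
import pickle; pickle.dump((S,T),open('st3.pkl','wb'))
E
```

```text
over t11.21 p [ 0.6038 -0.0932  0.2193] a3.818 j [ 0.54  0.58 -0.65  1.64  0.39  1.06  2.02] F [-0.7  0.2 -2.5] M [ 0.04  0.04 -0.04] g0.222
over t11.99 p [ 0.6047 -0.0906  0.1709] a3.821 j [ 0.52  0.63 -0.63  1.67  0.43  0.98  1.98] F [ 0.7 -0.4 -2. ] M [0.04 0.   0.03] g0.223
s3 origin 285 160 scale 9
t3 origin 285 157 scale 9
```

View pics/s3.png

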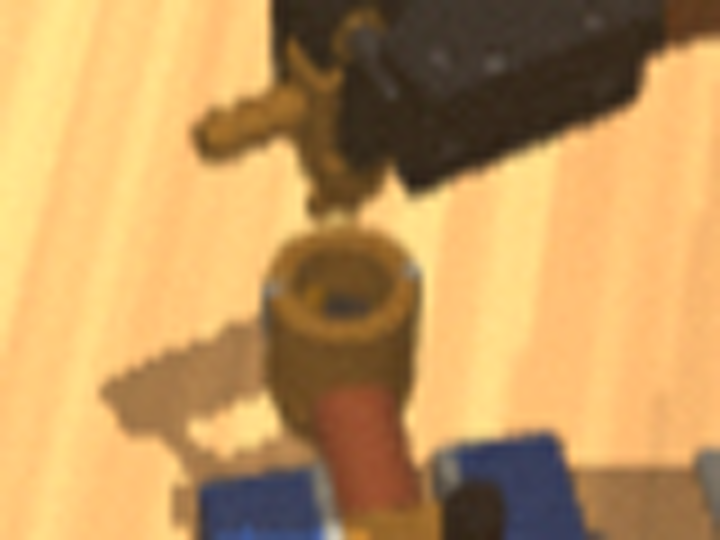

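View pics/t3.png

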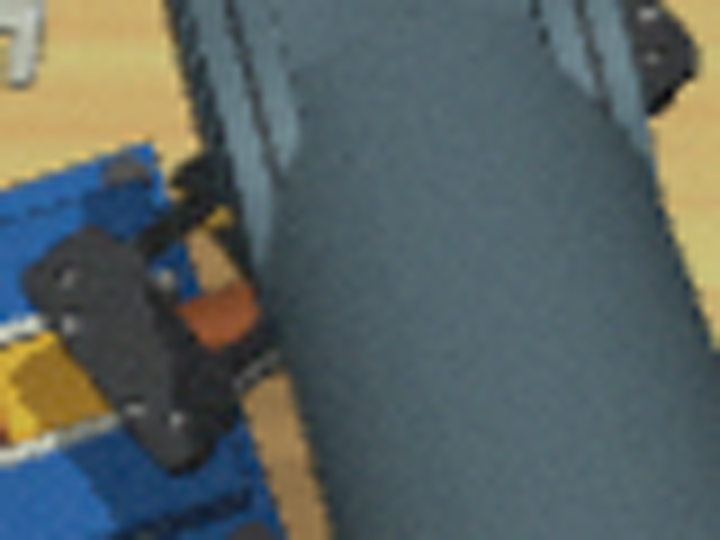

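```bash
python3 - <<'E'
from h import *
import pickle
S,T=pickle.load(open('st3.pkl','rb'))
p=np.array([.6047,-.0906]);d=np.array([np.cos(.68),np.sin(.68)]);n=np.array([-d[1],d[0]])
z0=.1709-.035
pts=[[*(p+.046*d),z0+.048],[*(p+.046*d),z0+.056],[*(p+.046*d),z0+.040],[*(p+.0115*d),z0],[*(p-.0115*d),z0],[*p,z0+.064],[*(p+.016*d-.010*n),z0+.064],[*(p+.016*d+.01*n),z0+.064],[.6042,-.0905,.1]]
u=proj(S,np.array(pts)); print(np.round((u-[285,160]+.5)*9))
crop(S,(325,190),80,9,'s3b',u)
E
```

```text
[[198. 140.]
 [198. 119.]
 [199. 160.]
 [307. 213.]
 [377. 184.]
 [347.  38.]
 [277.  36.]
 [314.  82.]
 [341. 282.]]
s3b origin 285 160 scale 9
```

View pics/s3b.png

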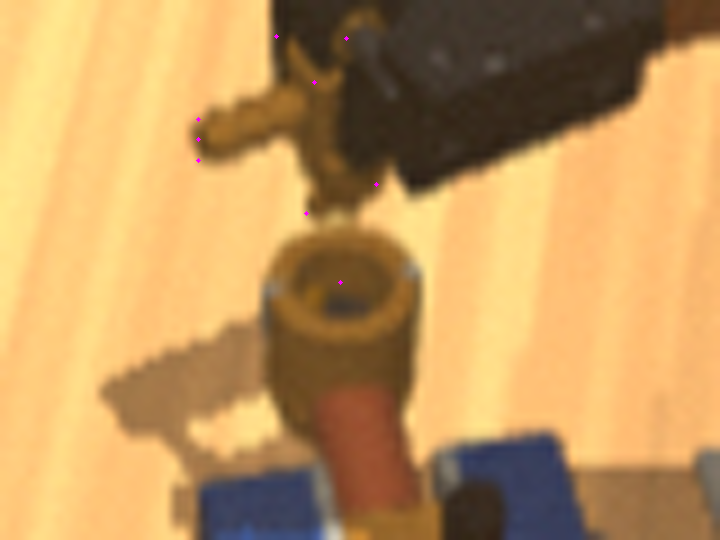

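```bash
python3 - <<'E'
from h import *
for z in (.137,.128,.121,.116,.1135):
    robot.move_linear([*PORT,z],velocity=.05); s=st(z)
    if s['wrist_force'][2]>12: print('contact');break
E
```

```text
0.137 t12.90 p [ 0.6044 -0.0904  0.1372] a3.822 j [ 0.5   0.67 -0.61  1.7   0.46  0.92  1.96] F [ 1.2  0.2 -0.9] M [ 0.1  -0.01 -0.  ] g0.225
0.128 t13.23 p [ 0.6039 -0.0905  0.1276] a3.822 j [ 0.5   0.69 -0.6   1.7   0.47  0.9   1.95] F [ 0.2  0.4 -1.5] M [0.06 0.03 0.01] g0.223
0.121 t13.53 p [ 0.6039 -0.0905  0.1206] a3.822 j [ 0.49  0.69 -0.59  1.7   0.48  0.89  1.95] F [-0.8 -1.  -1.9] M [0.1  0.06 0.03] g0.222
0.116 t13.78 p [ 0.6042 -0.0908  0.1157] a3.821 j [ 0.49  0.7  -0.59  1.71  0.48  0.88  1.95] F [ 0.8 -1.  -3.2] M [-0.11 -0.09  0.03] g0.222
0.1135 t14.03 p [ 0.6043 -0.0908  0.1134] a3.821 j [ 0.49  0.7  -0.59  1.71  0.49  0.88  1.94] F [ 1.  -2.  -3.2] M [-0.28 -0.23 -0.01] g0.224
```

```bash
python3 - <<'E'
from h import *
for z in (.1125,.1115,.1105):
    robot.move_linear([*PORT,z],velocity=.03);robot.dwell(.05); s=st(z)
    if s['wrist_force'][2]>8: print('contact');break
E
```

```text
0.1125 t14.32 p [ 0.6044 -0.0908  0.1126] a3.821 j [ 0.49  0.71 -0.59  1.71  0.49  0.88  1.94] F [ 1.3 -2.1 -2.6] M [-0.42 -0.29  0.02] g0.225
0.1115 t14.62 p [ 0.6045 -0.0907  0.1122] a3.821 j [ 0.49  0.71 -0.59  1.71  0.49  0.88  1.94] F [-1.2 -2.3  6.3] M [-0.44  0.29 -0.04] g0.226
0.1105 t14.93 p [ 0.6047 -0.0907  0.112 ] a3.821 j [ 0.49  0.71 -0.59  1.71  0.49  0.88  1.94] F [-3.4 -2.2 11.2] M [-0.48  0.83  0.  ] g0.223
contact
```

```bash
python3 - <<'E'
from h import *
robot.move_linear([*PORT,.1116],velocity=.03)
for a in (3.65,3.45,3.25,3.1,2.95):
    robot.move_linear([*PORT,.1116 if a>3.2 else .1116-.0015*(3.22-a)],frame=Q(a),velocity=.03); s=st(round(a,2))
E
```

```text
3.65 t15.50 p [ 0.6046 -0.0907  0.1122] a3.649 j [ 0.46  0.69 -0.55  1.71  0.45  0.87  1.8 ] F [-1.  -2.7  6.8] M [-0.57  0.26 -0.01] g0.218
3.45 t15.85 p [ 0.6047 -0.0907  0.1122] a3.450 j [ 0.43  0.68 -0.5   1.71  0.42  0.85  1.63] F [-0.8 -1.7  6.7] M [-0.53  0.18 -0.03] g0.226
3.25 t16.20 p [ 0.6046 -0.0912  0.1122] a3.249 j [ 0.4   0.67 -0.45  1.71  0.38  0.84  1.46] F [-0.1 -3.9  7.2] M [-0.78  0.27  0.02] g0.223
3.1 t16.50 p [ 0.6045 -0.0919  0.1121] a3.099 j [ 0.37  0.67 -0.42  1.72  0.35  0.83  1.33] F [-1.5 -5.2  7.5] M [-1.09  0.39  0.03] g0.226
2.95 t16.80 p [ 0.6045 -0.0918  0.1119] a2.949 j [ 0.35  0.66 -0.38  1.72  0.32  0.83  1.2 ] F [-2.1 -5.1  8.5] M [-1.15  0.36  0.05] g0.222
```

```bash
python3 - <<'E'
from h import *
for a in (2.8,2.65,2.5,2.35):
    robot.move_linear([*PORT,.1116-.0015*(3.22-a)],frame=Q(a),velocity=.03); s=st(round(a,2))
S=optics.read_camera('side');T=optics.read_camera('top')
crop(S,(325,190),80,9,'s4'); crop(T,(325,187),80,9,'t4')
import pickle; pickle.dump((S,T),open('st4.pkl','wb'))
E
```

```text
2.8 t17.10 p [ 0.6045 -0.0918  0.1117] a2.799 j [ 0.32  0.65 -0.34  1.72  0.29  0.82  1.07] F [-2.3 -5.   7.7] M [-1.15  0.43  0.1 ] g0.223
2.65 t17.40 p [ 0.6045 -0.0917  0.1114] a2.649 j [ 0.3   0.65 -0.31  1.72  0.26  0.81  0.95] F [-2.  -5.8  7.5] M [-1.08  0.31  0.09] g0.225
2.5 t17.70 p [ 0.6046 -0.0916  0.1112] a2.499 j [ 0.27  0.64 -0.27  1.72  0.23  0.8   0.82] F [-2.3 -5.8  7.6] M [-1.    0.36 -0.05] g0.220
2.35 t18.00 p [ 0.6047 -0.0916  0.111 ] a2.349 j [ 0.24  0.64 -0.23  1.72  0.2   0.8   0.7 ] F [-1.7 -4.6  7.1] M [-1.08  0.36  0.03] g0.220
s4 origin 285 160 scale 9
t4 origin 285 157 scale 9
```

View pics/s4.png

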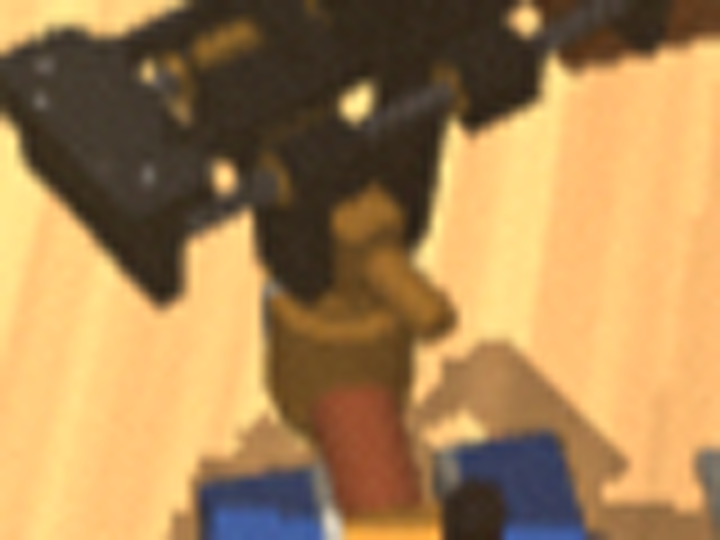

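View pics/t4.png

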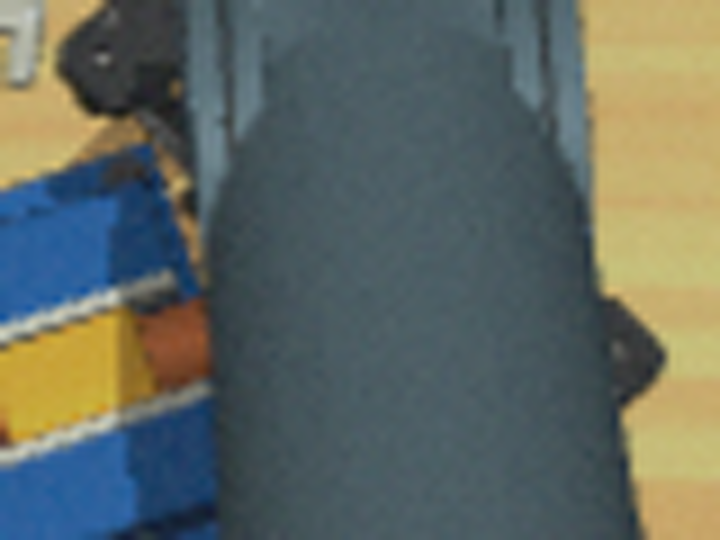

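```bash
python3 - <<'E'
from h import *
P=PORT+[.0002,-.001]
for a in (2.1,1.8,1.5,1.2,.95,.75,.6):
    robot.move_linear([*P,.1116-.0015*(3.22-a)],frame=Q(a),velocity=.03); s=st(round(a,2))
E
```

```text
2.1 t18.50 p [ 0.6049 -0.0917  0.1106] a2.100 j [ 0.2   0.64 -0.17  1.73  0.14  0.79  0.49] F [-1.4 -3.   7.5] M [-0.66  0.39  0.04] g0.222
1.8 t18.95 p [ 0.6051 -0.0917  0.1102] a1.800 j [ 0.15  0.63 -0.1   1.73  0.08  0.78  0.24] F [-1.1 -1.9  7.6] M [-0.67  0.26  0.09] g0.222
1.5 t19.40 p [ 0.6052 -0.0917  0.1097] a1.500 j [ 0.09  0.63 -0.02  1.73  0.02  0.78 -0.01] F [-0.3 -3.7  6.9] M [-0.69  0.2   0.08] g0.224
1.2 t19.85 p [ 0.6054 -0.0919  0.1093] a1.200 j [ 0.04  0.63  0.06  1.74 -0.05  0.77 -0.26] F [ 0.5 -2.7  6.7] M [-0.68  0.08  0.08] g0.222
0.95 t20.25 p [ 0.6055 -0.092   0.1089] a0.950 j [-0.01  0.63  0.12  1.74 -0.1   0.77 -0.46] F [ 1.1 -2.2  6.5] M [-0.78  0.12  0.03] g0.224
0.75 t20.60 p [ 0.6055 -0.0921  0.1086] a0.750 j [-0.05  0.64  0.17  1.74 -0.14  0.77 -0.63] F [-0.  -3.7  6. ] M [-0.89  0.07  0.02] g0.218
0.6 t20.90 p [ 0.6055 -0.0922  0.1085] a0.600 j [-0.07  0.64  0.21  1.74 -0.18  0.77 -0.75] F [-0.1 -2.9  7.1] M [-0.9   0.09  0.1 ] g0.220
```

```bash
python3 - <<'E'
from h import *
P=PORT+[.0006,-.0014]
for a in (.48,.38,.335):
    robot.move_linear([*P,.1116-.0015*(3.22-a)],frame=Q(a),velocity=.03); s=st(round(a,2))
robot.dwell(.4); st()
S=optics.read_camera('side');T=optics.read_camera('top')
crop(S,(325,190),80,9,'s5'); crop(T,(325,187),80,9,'t5')
import pickle; pickle.dump((S,T),open('st5.pkl','wb'))
E
```

```text
0.48 t21.17 p [ 0.6056 -0.0924  0.1084] a0.480 j [-0.09  0.64  0.24  1.75 -0.2   0.77 -0.85] F [-1.5 -2.4  9.9] M [-0.7   0.42  0.09] g0.222
0.38 t21.42 p [ 0.6057 -0.0925  0.1084] a0.380 j [-0.11  0.65  0.27  1.75 -0.23  0.78 -0.93] F [-2.  -2.7 10.1] M [-0.71  0.53  0.09] g0.222
0.34 t21.67 p [ 0.6057 -0.0925  0.1084] a0.335 j [-0.12  0.65  0.28  1.75 -0.24  0.78 -0.96] F [-1.4 -3.  10. ] M [-0.73  0.53  0.15] g0.222
 t22.07 p [ 0.6057 -0.0925  0.1083] a0.335 j [-0.12  0.65  0.28  1.75 -0.24  0.78 -0.96] F [-2.  -2.  10.7] M [-0.69  0.52  0.18] g0.229
s5 origin 285 160 scale 9
t5 origin 285 157 scale 9
```

View pics/s5.png

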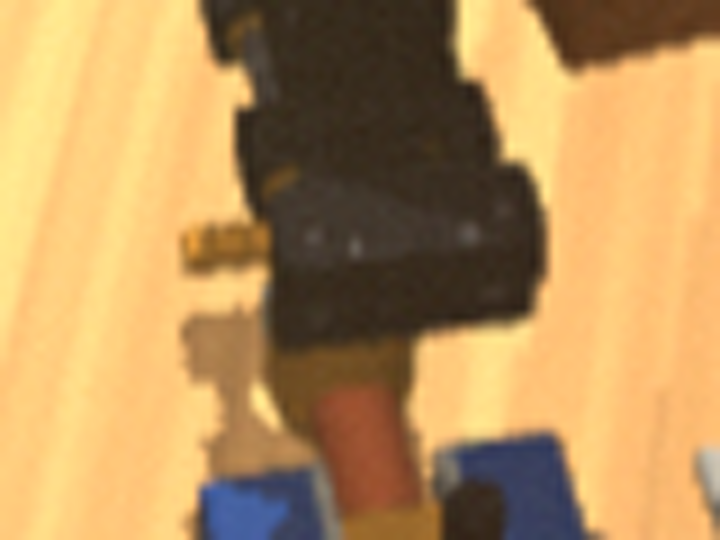

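```bash
python3 - <<'E'
from h import *
hand.gripper_open(); st()
p=sensors.state()['position']
robot.move_linear([p[0],p[1],.20],velocity=.15)
robot.move_ptp([.50,-.05,.30],Q(.335)); st()
S=optics.read_camera('side');T=optics.read_camera('top')
crop(S,(325,190),60,12,'s6'); crop(T,(325,187),60,12,'t6')
import pickle; pickle.dump((S,T),open('st6.pkl','wb'))
E
```

```text
t23.26 p [ 0.6048 -0.0919  0.1073] a0.335 j [-0.12  0.65  0.28  1.75 -0.24  0.78 -0.96] F [-0.7  0.4  0.3] M [-0.05  0.11  0.03] g1.000
 t24.68 p [ 0.5003 -0.05    0.2992] a0.335 j [-0.29  0.22  0.36  1.87 -0.09  1.07 -1.14] F [0.5 0.2 0.1] M [ 0.02  0.16 -0.02] g1.003
s6 origin 295 167 scale 12
t6 origin 295 164 scale 12
```

View pics/s6.png

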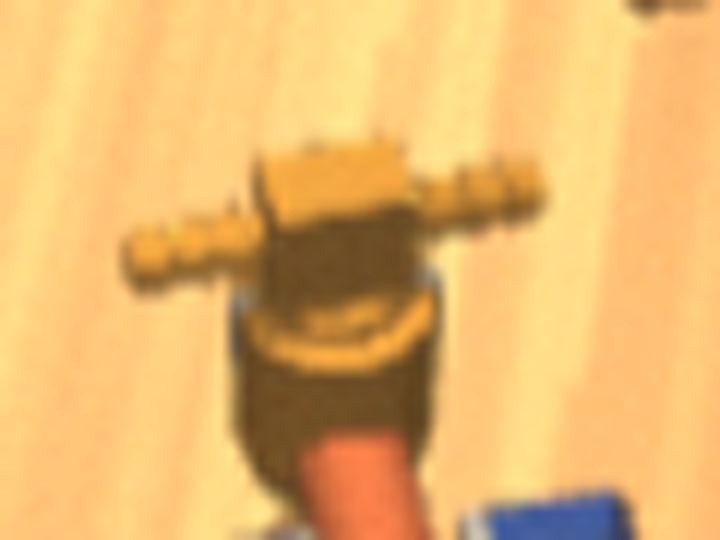

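View pics/t6.png

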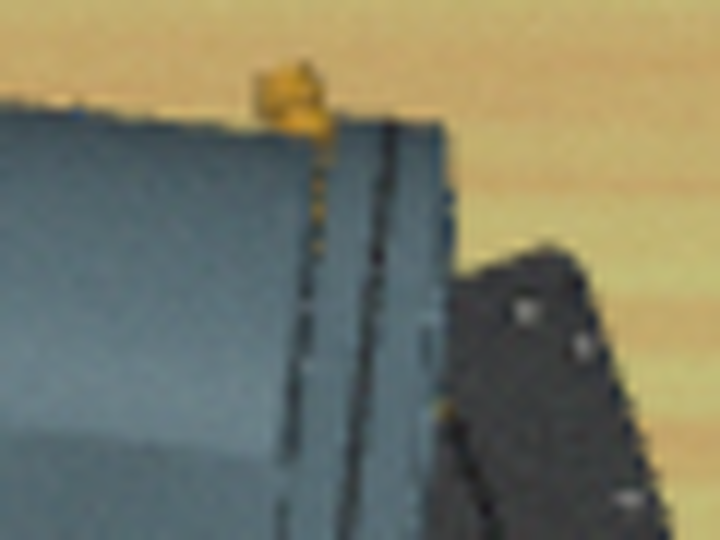

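```bash
python3 - <<'E'
from h import *
import pickle
S,T=pickle.load(open('st6.pkl','rb'))
px=lambda x,y:np.array([x/12+295-.5,y/12+167-.5])
for z in (.1207,.123):
    a,b=onz(S,px(540,185),z),onz(S,px(138,258),z);d=b-a
    print((a+b)/2,np.arctan2(d[1],d[0]),np.hypot(*d[:2]))
def pts(p,y,z0):
    d=np.array([np.cos(y),np.sin(y)]);n=np.array([-d[1],d[0]])
    L=[[*(p+s*.046*d),z0+.048+h] for s in(1,-1) for h in(-.008,0,.008)]
    L+=[[*(p+i*.016*d+j*.010*n),z0+h] for i in(1,-1) for j in(1,-1) for h in(.064,.033)]
    return proj(S,np.array(L))
crop(S,(325,190),60,12,'s6b',pts(np.array([.6045,-.091]),.343,.0727))
E
```

```text
[ 0.60369539 -0.09294339  0.1207    ] 0.4048985482477069 0.08985138462332598
[ 0.60343876 -0.09087736  0.123     ] 0.4048985482477069 0.08957597120189655
s6b origin 295 167 scale 12
```

View pics/s6b.png

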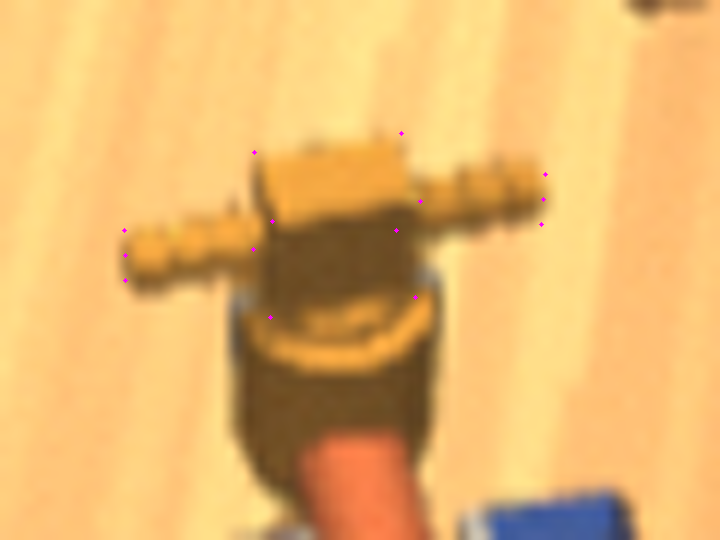

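```bash
python3 - <<'E'
from h import *
C=np.array([.5402,.0876]); th=-1.316
c=C+.042*np.array([np.cos(th),np.sin(th)]);print(c)
robot.move_ptp([.45,.12,.27],Q(1.82)); st()
S=optics.read_camera('side');T=optics.read_camera('top')
crop(S,(325,210),80,9,'s7'); crop(T,(310,197),80,9,'t7')
import pickle; pickle.dump((S,T),open('st7.pkl','wb'))
E
```

```text
[0.55078603 0.04695598]
 t25.75 p [0.4506 0.1191 0.2696] a1.816 j [-0.39  0.18  0.04  1.97 -0.01  0.98 -0.1 ] F [-0.4  0.1  0.3] M [-0.03  0.02  0.02] g0.998
s7 origin 285 180 scale 9
t7 origin 270 167 scale 9
```

View pics/t7.png

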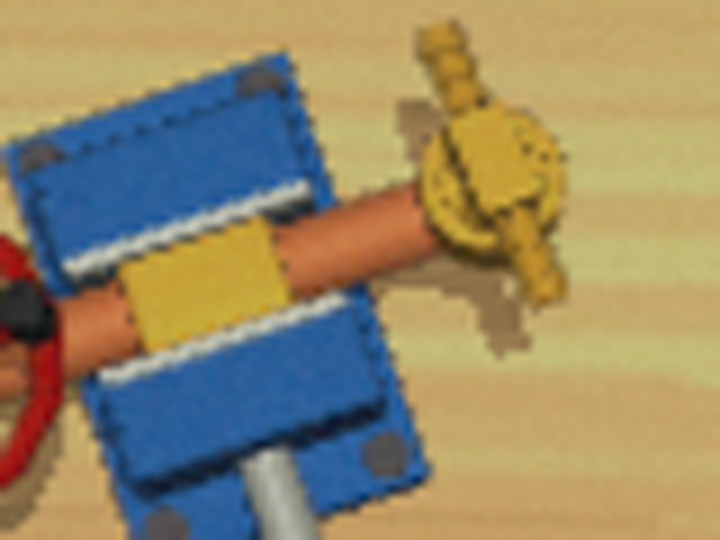

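View pics/s7.png

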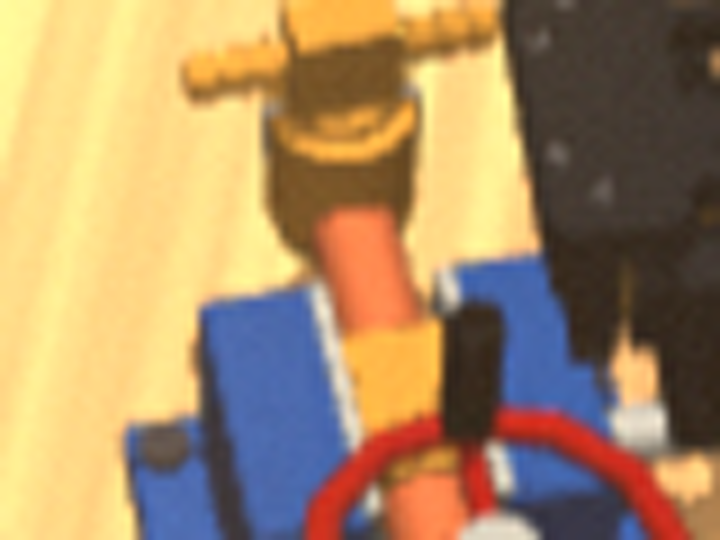

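```bash
python3 - <<'E'
from h import *
import pickle
S,T=pickle.load(open('st7.pkl','rb'))
px=lambda x,y:np.array([x/9+270-.5,y/9+167-.5])
a,b=onz(T,px(438,33),.121),onz(T,px(549,293),.121);d=a-b
print((a+b)/2,np.arctan2(d[1],d[0]),np.hypot(*d[:2]))
f=nets.trace(T,'tee')
for r in f: print(r['conf'],r['uv'])
# colour mask PCA over brass tee barbs not reliable; block top centre
print(onz(T,px(497,152),.137))
E
```

```text
[ 0.60613324 -0.09003118  0.121     ] 0.4155304635188065 0.08763851948923677
0.77 [324.0, 184.5]
0.76 [455.7, 233.2]
[ 0.606762  -0.0908916  0.137    ]
```

```bash
python3 - <<'E'
from h import *
P=[.6052,-.0916]
robot.move_ptp([*P,.19],Q(.40)); st()
robot.move_linear([*P,.1083],velocity=.1); st()
hand.close(58); st('closed')
for a in (.35,.30,.275):
    robot.move_linear([*P,.1075],frame=Q(a),velocity=.03); s=st(round(a,2))
robot.dwell(.2); st()
hand.gripper_open(); st()
robot.move_linear([*P,.20],velocity=.2)
robot.move_ptp([.45,.12,.27],Q(1.82)); st()
S=optics.read_camera('side');T=optics.read_camera('top')
crop(S,(325,190),60,12,'s8'); crop(T,(325,187),60,12,'t8')
import pickle; pickle.dump((S,T),open('st8.pkl','wb'))
E
```

```text
t26.97 p [ 0.6052 -0.0902  0.1902] a0.403 j [-0.17  0.54  0.34  1.7  -0.22  0.93 -0.91] F [ 1.1 -0.  -0.1] M [0.02 0.14 0.03] g1.000
 t27.93 p [ 0.6058 -0.0917  0.1089] a0.400 j [-0.14  0.65  0.31  1.75 -0.26  0.78 -0.88] F [0.3 0.6 0.7] M [-0.05  0.11  0.04] g0.998
closed t28.98 p [ 0.6053 -0.0918  0.1083] a0.400 j [-0.14  0.65  0.3   1.75 -0.26  0.78 -0.88] F [ 0.1 -0.2 -0.7] M [-0.2   0.03  0.04] g0.222
0.35 t29.23 p [ 0.6055 -0.0919  0.1082] a0.350 j [-0.15  0.65  0.32  1.75 -0.27  0.78 -0.92] F [-1.4 -0.8  5.1] M [-0.18  0.39  0.16] g0.223
0.3 t29.48 p [ 0.6055 -0.092   0.1082] a0.301 j [-0.16  0.66  0.33  1.75 -0.28  0.78 -0.96] F [-1.4 -0.5  6. ] M [-0.26  0.46  0.16] g0.219
0.28 t29.73 p [ 0.6056 -0.092   0.1082] a0.276 j [-0.16  0.66  0.34  1.75 -0.29  0.78 -0.98] F [-0.8 -0.8  6.7] M [-0.24  0.36  0.19] g0.227
 t29.93 p [ 0.6056 -0.092   0.1082] a0.276 j [-0.16  0.66  0.34  1.75 -0.29  0.78 -0.98] F [-0.8  0.2  4.4] M [-0.21  0.43  0.2 ] g0.219
 t31.02 p [ 0.6052 -0.0916  0.1075] a0.275 j [-0.16  0.66  0.34  1.75 -0.29  0.78 -0.98] F [-0.2 -0.9 -0. ] M [-0.04  0.14 -0.01] g1.001
 t32.68 p [0.4503 0.1191 0.2692] a1.817 j [-0.38  0.18  0.02  1.97 -0.    0.98 -0.1 ] F [-0.4 -0.  -0.2] M [-0.03  0.04  0.01] g1.001
s8 origin 295 167 scale 12
t8 origin 295 164 scale 12
```

View pics/t8.png

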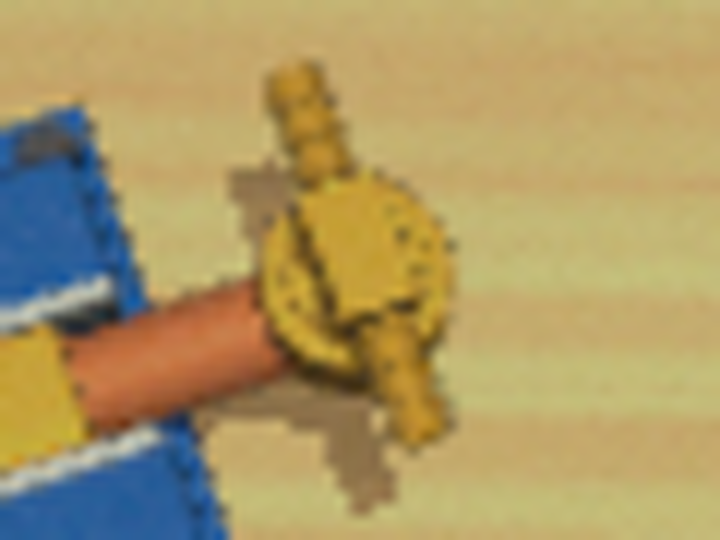

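View pics/s8.png

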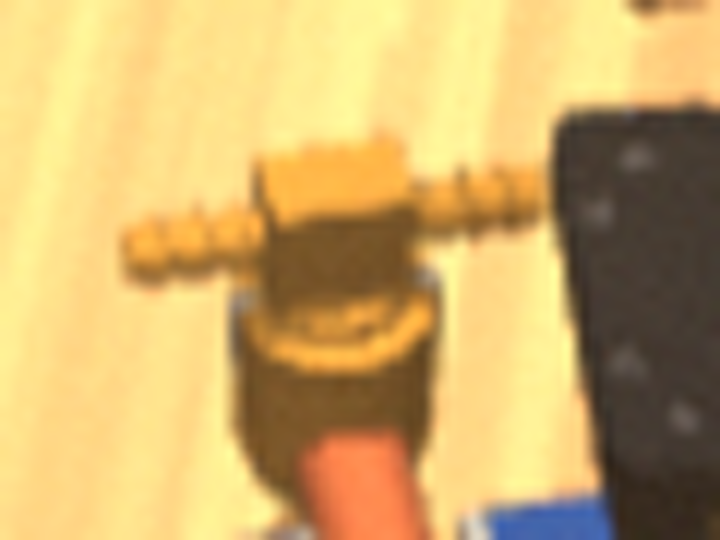

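```bash
python3 - <<'E'
from h import *
import pickle
S,T=pickle.load(open('st8.pkl','rb'))
px=lambda x,y:np.array([x/12+295-.5,y/12+164-.5])
a,b=onz(T,px(295,72),.121),onz(T,px(420,430),.121);d=a-b
print((a+b)/2,np.arctan2(d[1],d[0]),np.hypot(*d[:2]))
c=[.5509,.0462]
robot.move_ptp([*c,.235],Q(1.82)); 
robot.move_linear([*c,.149],velocity=.12); s=st('down')
hand.close(25); st('closed')
S=optics.read_camera('side');T=optics.read_camera('top')
crop(S,(335,230),80,9,'s9'); crop(T,(270,205),80,9,'t9')
E
```

```text
[ 0.60668722 -0.08991591  0.121     ] 0.34848013421911345 0.08823559672754314
down t34.23 p [0.5514 0.0465 0.1498] a1.820 j [-0.23  0.49  0.09  1.87 -0.06  0.78  0.13] F [-1.  -0.8  0.5] M [-0.09  0.03  0.03] g0.999
closed t35.33 p [0.5513 0.0462 0.149 ] a1.820 j [-0.23  0.49  0.09  1.88 -0.06  0.78  0.13] F [ 2.3  0.7 -0.1] M [-0.07 -0.34  0.  ] g0.169
s9 origin 295 200 scale 9
t9 origin 230 175 scale 9
```

View pics/s9.png

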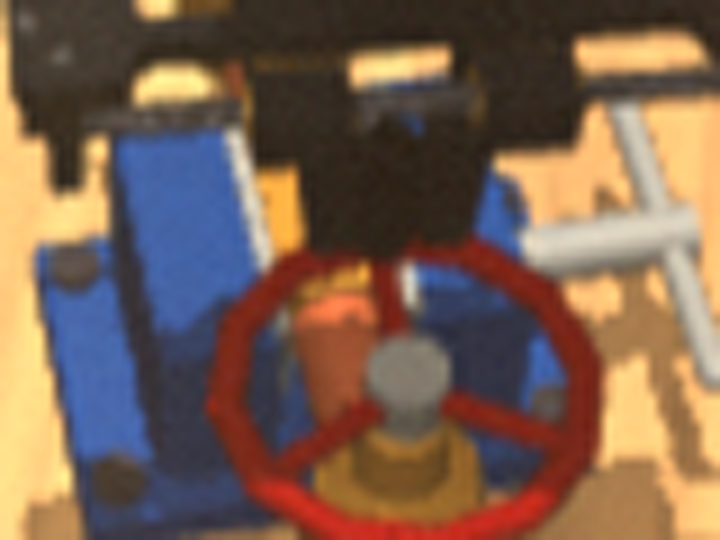

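```bash
cat > turn.py <<'E'
from h import *
C=np.array([.5402,.0876])
def go(th,v=.06):
    robot.move_linear([*(C+.042*np.array([np.cos(th),np.sin(th)])),.149],velocity=v)
    s=sensors.state(); r=s['position'][:2]-C; f=s['wrist_force'][:2]
    e=np.array([np.cos(th),np.sin(th)]); t=np.array([-e[1],e[0]])
    print('%.2f t%.2f r%.1f th%.3f  Fr%.1f Ft%.1f Fz%.1f g%.3f'%(th,s['time_s'],np.hypot(*r)*1e3,np.arctan2(r[1],r[0]),f@e,f@t,s['wrist_force'][2],s['finger_gap']),flush=True)
    return f@e,f@t
E
python3 - <<'E'
from turn import *
th=-1.309
for i in range(7):
    th+=.3; r,t=go(th)
    if abs(t)>14 or abs(r)>20: break
E
```

```text
-1.01 t35.80 r42.4 th-0.992  Fr2.0 Ft1.4 Fz-1.9 g0.172
-0.71 t36.16 r42.1 th-0.685  Fr3.1 Ft3.2 Fz-1.6 g0.165
-0.41 t36.52 r41.8 th-0.380  Fr1.1 Ft2.3 Fz-0.0 g0.171
-0.11 t36.88 r41.5 th-0.079  Fr-1.3 Ft2.2 Fz2.4 g0.172
0.19 t37.23 r41.4 th0.219  Fr-3.2 Ft1.6 Fz5.0 g0.172
0.49 t37.59 r41.2 th0.511  Fr-4.5 Ft0.9 Fz6.4 g0.170
0.79 t37.95 r41.1 th0.809  Fr-5.8 Ft1.3 Fz6.5 g0.172
```

```bash
sed -i 's/C=np.array.*/C=np.array([.5395,.0868])/' turn.py; python3 - <<'E'
from turn import *
th=.791
for i in range(14):
    th+=.3; r,t=go(th)
    if abs(t)>12 or abs(r)>20: break
st()
E
```

```text
1.09 t38.31 r42.0 th1.115  Fr-4.0 Ft2.0 Fz5.1 g0.167
1.39 t38.67 r41.9 th1.409  Fr-2.9 Ft1.9 Fz3.0 g0.172
1.69 t39.02 r41.9 th1.706  Fr-3.2 Ft2.5 Fz3.9 g0.176
1.99 t39.38 r41.9 th2.005  Fr-3.0 Ft2.0 Fz2.3 g0.172
2.29 t39.74 r41.8 th2.303  Fr-2.4 Ft2.6 Fz1.4 g0.173
2.59 t40.10 r41.9 th2.601  Fr-3.5 Ft2.7 Fz0.4 g0.172
2.89 t40.46 r41.9 th2.902  Fr-3.0 Ft2.2 Fz-1.2 g0.167
3.19 t40.82 r41.9 th-3.079  Fr-3.0 Ft1.8 Fz-1.5 g0.173
3.49 t41.17 r42.0 th-2.775  Fr-3.0 Ft2.0 Fz-1.7 g0.175
3.79 t41.53 r42.0 th-2.474  Fr-2.6 Ft2.4 Fz-1.0 g0.170
4.09 t41.89 r42.1 th-2.177  Fr-2.4 Ft2.7 Fz-1.2 g0.174
4.39 t42.25 r42.1 th-1.882  Fr-1.3 Ft1.2 Fz-0.5 g0.172
4.69 t42.61 r42.2 th-1.585  Fr-0.6 Ft1.8 Fz1.0 g0.171
4.99 t42.97 r42.2 th-1.283  Fr0.5 Ft1.5 Fz0.2 g0.173
 t42.97 p [0.5515 0.0463 0.149 ] a1.820 j [-0.24  0.49  0.09  1.88 -0.06  0.78  0.14] F [ 1.6 -0.1  0.2] M [-0.18 -0.34  0.02] g0.173
```

```bash
python3 - <<'E'
from turn import *
th=4.991
for i in range(20):
    th+=.15; r,t=go(th,.05)
    if abs(t)>9 or abs(r)>15: print('stop');break
st()
E
```

```text
5.14 t43.24 r42.2 th-1.140  Fr1.2 Ft0.5 Fz2.6 g0.169
5.29 t43.52 r42.2 th-0.983  Fr0.7 Ft0.8 Fz0.8 g0.174
5.44 t43.79 r42.2 th-0.830  Fr2.6 Ft0.1 Fz0.2 g0.172
5.59 t44.07 r42.2 th-0.677  Fr3.2 Ft1.4 Fz0.6 g0.170
5.74 t44.34 r42.2 th-0.523  Fr2.1 Ft0.8 Fz0.5 g0.172
5.89 t44.62 r42.2 th-0.372  Fr3.7 Ft1.0 Fz1.0 g0.173
6.04 t44.89 r42.1 th-0.222  Fr3.6 Ft1.2 Fz-0.5 g0.172
6.19 t45.17 r42.1 th-0.073  Fr2.4 Ft0.6 Fz-0.4 g0.170
6.34 t45.44 r42.1 th0.077  Fr2.7 Ft-0.7 Fz0.4 g0.174
6.49 t45.72 r42.1 th0.225  Fr3.5 Ft0.4 Fz1.7 g0.174
6.64 t45.99 r42.0 th0.283  Fr3.1 Ft-8.7 Fz-0.7 g0.174
6.79 t46.27 r42.0 th0.291  Fr3.5 Ft-21.7 Fz-5.9 g0.173
stop
 t46.27 p [0.5797 0.0988 0.1492] a1.814 j [-0.32  0.54  0.09  1.79 -0.05  0.81  0.04] F [ 13.6 -17.3  -5.9] M [-3.56 -2.62 -0.01] g0.173
```

```bash
python3 - <<'E'
from turn import *
robot.dwell(.2)
th=.40
for th in (.2,-.1,-.4,-.7,-1.0,-1.3): go(th,.05)
robot.dwell(.2); s=st()
hand.gripper_open(); st('open')
p=sensors.state()['position']
robot.move_linear([p[0],p[1],.24],velocity=.12)
robot.move_ptp([.42,.30,.35],Q(1.82)); st()
S=optics.read_camera('side');T=optics.read_camera('top')
crop(S,(335,215),120,6,'s10'); crop(T,(290,205),120,6,'t10')
E
```

```text
0.20 t46.88 r42.1 th0.192  Fr3.2 Ft-2.2 Fz1.6 g0.172
-0.10 t47.27 r42.1 th-0.096  Fr4.7 Ft-0.4 Fz0.6 g0.172
-0.40 t47.67 r42.1 th-0.415  Fr3.7 Ft-1.2 Fz1.0 g0.170
-0.70 t48.08 r42.1 th-0.718  Fr3.7 Ft-1.8 Fz2.0 g0.168
-1.00 t48.48 r42.1 th-1.016  Fr4.2 Ft-1.8 Fz3.0 g0.170
-1.30 t48.88 r42.1 th-1.315  Fr3.0 Ft-0.8 Fz4.8 g0.170
 t49.08 p [0.5502 0.0461 0.1489] a1.820 j [-0.24  0.49  0.09  1.88 -0.06  0.78  0.14] F [-1.3 -4.8  5.3] M [-1.08  0.27  0.05] g0.168
open t50.22 p [0.5507 0.0464 0.149 ] a1.820 j [-0.24  0.49  0.09  1.88 -0.06  0.78  0.14] F [-0.   0.6 -0.1] M [-0.09  0.05  0.03] g0.999
 t52.29 p [0.4207 0.2985 0.3493] a1.818 j [-0.71  0.2   0.    1.75 -0.    1.19 -0.46] F [ 0.1 -0.6 -0.1] M [-0.09  0.02 -0.01] g1.001
s10 origin 275 170 scale 6
t10 origin 230 160 scale 6
```

View pics/s10.png

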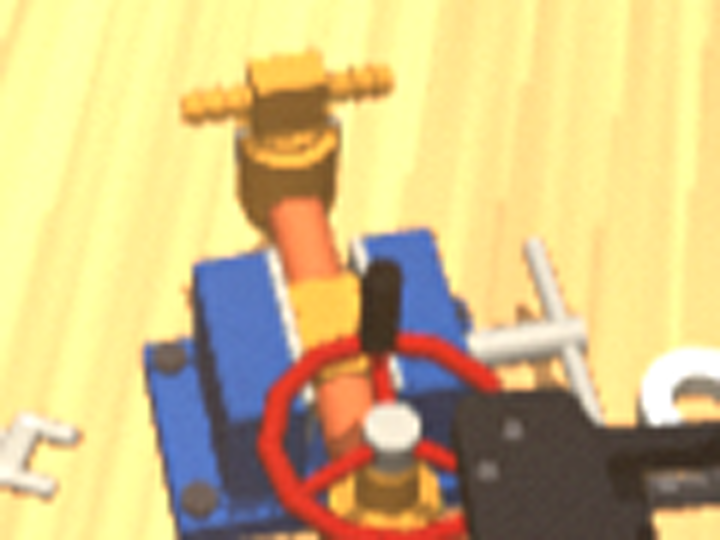

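View pics/t10.png

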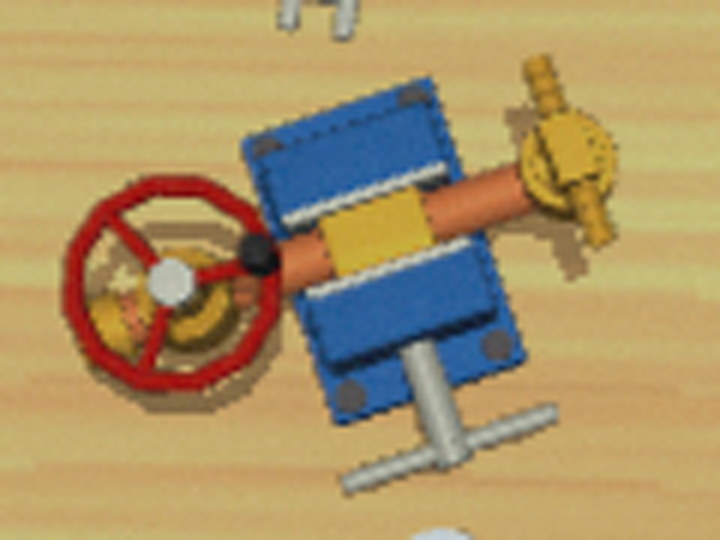

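```bash
python3 - <<'E'
from h import *
st(); print(robot.job_done()); st()
E
```

```text
t52.39 p [0.4209 0.2984 0.3493] a1.817 j [-0.71  0.2   0.    1.75 -0.    1.19 -0.46] F [ 0.4 -0.1 -1. ] M [-0.05 -0.01 -0.03] g0.999
the job is handed in; nothing more can be done
None
the job is handed in; nothing more can be done
```

The job is done and handed in at about 52 s of the 72 s allowed. It reported no verdict.

**Tee:**
- I lifted it from its block, lowered it between the sleeve's teeth (floor met about 23 mm down, as expected), and screwed it in clockwise.
- After the first release the cameras showed the barbs about 0.07 rad short of square. I gripped it again and turned it the rest of the way.
- The last top picture put the barbs at 0.348 rad. The pipe's square direction is about 0.343 rad, so the sleeve should be close to 3.0. I could not read the sleeve directly.
- I had expected the rise to about 0.27 N m. The wrist torque showed only about 0.2 N m at the end, in noisy readings. So I stopped on the angle seen in the pictures, not on the stiffness.
- The last pictures gave the tee's axis at up to about 3 mm from the port centre I first measured. That is inside the 4 mm limit, but by no more than the camera error. It was seated in the bore.

**Handwheel:** I opened it about 7.9 rad until the stop pushed back with 22 N. I then backed it off about 1.6 rad and let go, and the last picture shows the crank where that puts it.

**Left alone:** The arm stayed away from the nipple, tape roll and spanner. The final close-ups show only parts of the tape roll and the spanner, and I did not check the nipple again. At hand-in the arm was clear of everything, with the gripper open.

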